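# Free the jammed valve cartridge, stand it on the test pad and press the release bar

### The arm

A 6-joint arm with a two-finger parallel gripper is mounted at the origin on the work surface. World frame = base frame: x ahead of the robot, y to its left, z up, the work surface at z = 0. Lengths are in m, angles in rad, forces in N, time in s.
With the tool pointing down it reaches from about 0.3 to 0.75 m from the base axis. Payload 8.5 kg.
Tool frame: the origin (TCP) lies midway between the tips of the shut fingers; the grasp point (between the pads) lies 19 mm behind it; z points along the fingers, y is the line along which they close (so a half turn about z gives the same grasp; the last joint's range is limited). The gripper opens to 88 mm and grips with 3 to 60 N. Pads are 18 mm wide; open, the fingers measure 123 mm over their backs; the gripper's body (75 mm by 187 mm) begins 45 mm behind the grasp point.
Start: joints at [0.927, 0.381, 1.297, -0, 1.464, -0.215], TCP at [0.229, 0.5, 0.239] pointing down, gripper open.
Joint ranges: [-3.11, 3.11], [-0.89, 2.33], [0.22, 2.48], [-1.42, 4.56], [0.17, 2.85], [-2.88, 2.88]. Speed limits (rad/s): [2.39, 2.39, 3.14, 3.14, 3.14, 3.14].

### API

Orientations are given as a unit quaternion [x, y, z, w].
In Python, from station import arm gives the robot as it stands.
- The arm moves only by the tool servo_tool, never from a script. Its argument "motion" is a list that holds one entry, the list of rows, each a list of 6 numbers: the shift along the world's x, y, z in mm, then the turn, a rotation vector about the world's x, y, z in rad. In form: [[[dx, dy, dz, ax, ay, az], ...]]. A call has 1 to 12 rows; each row shifts and turns the commanded pose from where the row before left it; what a row does not reach is not made up. A row lasts 1/10 s, in which the tool goes at most 50 mm and 8.59 degrees, less where a joint would pass 70% of its speed; a pose out of reach is approached as far as the arm can. A call with a gripper value outside its range is refused whole. "hand" is the finger opening in mm, from 0 to 88.1, set as the call begins (left out, the last holds). The fingers move at their own pace and stop on an object; "grip_force" is the grip in N (left out, the last holds). Time passes only in rows, so rows that do not move let the fingers close. It gives the time, the measured TCP pose, the force, the opening and the grip force at its end, in the units of the state.
- arm.state(): the state, without advancing time (a new reading comes with each control period).
- arm.snapshot(name): name is "scene" or "top"; returns a dict with "color" (400x640x3 uint8, red, green, blue), "K" (3x3 intrinsics, pixels), "rvec" (rotation vector, rad) and "tvec" (3), from world to camera coordinates, as OpenCV has them. Camera axes: x right, y down, z forward; pixel columns grow to the right and rows downward; lengths in m; the calibration is good to about 2 mm. A picture is of the moment at which its call begins. There is no depth.
- arm.job_done(): hands the job in; it is judged then, once.
Trained networks look in the newest picture that a camera, given by its name, has taken for a name from the list of things; names that differ only in an ending like _2 or _b are one class to them, and where a whole thing is asked for, a point or a joint stands for the part that bears it (a point fixed in the world has none). Each returns a list of dicts, best first, with "p" (0 to 1); they miss things now and then, are a little off and sometimes report something else, mostly with a low value. They report only what shows in the picture. A call takes as long as a camera call. They do not tell look-alikes from the thing itself.
- arm.boxes_of(camera, label): "box" ([centre column, centre row, width, height] in pixels, round what is visible of it).
- arm.silhouettes(camera, label): "pixels" (400x640 bool, what is visible of it) and "box" ([centre column, centre row, width, height] in pixels, round what is visible of it).
- arm.tip_of(camera, label): "location" ([column, row] in pixels: a listed point, or the origin of a listed thing).
The state is a dict: "t": time; "qpos": joint angles; "qvel": joint speeds; "joint_efforts": joint torques, N m; "tcp_pos": TCP position; "eef_rot": TCP orientation; "wrist_force": force on the tool from outside, world axes, zero at the start; "ft_torque": the same for the moment, N m; "grip_width": opening from 0.0 (shut) to 1.0 (fully open); "grip_force": force on a finger pad.
Only numpy, scipy, OpenCV 4.12 (cv2) and the standard library are available. Lean on these libraries where they do the work, as an engineer would, in place of code of your own. Each camera call takes 0.05 s, during which the arm holds its last target. There are 200 camera calls.

### The job

A brass valve cartridge has got jammed in the corner of a red parts bin, leaning with its foot pinched and caught under the lip of the bin's back wall: ease it out without wrenching it and stand it gently upright, foot down, in the middle of the station's round black pad, and let go. Then press the long orange release bar fully down at its middle, so that both ends go down together, and let it spring back up. Leave the valve standing and do not disturb the other things on the bench.

Things in the scene. Friction and masses are not known exactly. Their poses are not given: they have to be found in the camera images.
- valve_mid (a point): Jammed brass valve cartridge, 160 mm long, about 0.4 kg, heavier at the foot; point on its axis 80 mm from either end, z axis from foot to head. Foot flange 44 mm across, 12 mm thick; round barrel 30 mm across up to 135 mm from the underside, with thin black rings; steel head 22 mm across above. Starts leaning about 35 degrees, head towards the bin's front (robot side).
- valve_foot (a point): Centre of the underside of the valve's foot, 80 mm from valve_mid against its z axis. Starts in the bin's back left (+y) corner, the barrel resting on the cross divider. The barrel 105 to 135 mm from the underside stands above the bin's rim, free on both sides for fingers closing along the bin's width. Eight finished valves in the black rack at the far edge stay there.
- bin: Red bin with the valve, fixed, part full of brass ferrules: 180 long (x), 110 wide (y), 60 mm high; origin at the centre of its underside, x from its low front (42 mm, robot side) to its back wall, z up. Walls 4 mm. Cross divider 58 mm high, rear face 21 mm behind the origin. A like bin of black caps stands beside it, on either side, one of steel collars farther right.
- lip (a point): Middle of the free edge of the lip that juts 12 mm inward from the bin's back wall, 52 to 57 mm above the bench, over the valve's flange. The flange is also pinched between the left wall and a springy grey insert: pulling it out takes 8 to 15 N. Lifted straight up it strikes the lip and is twisted in the grip; drawn 30 mm along its own length (up and forward) it is free to rise.
- pad (a point): Centre of the top face of the station's round black pad (yellow edge), 90 mm across, flat, 18 mm above the bench. The station is a grey plate 250 by 270 mm, 12 mm thick, fixed. Axes are the station's: x away from the robot, y along the bar, z up.
- bar_mid (a point): Middle of the top face of the orange release bar, 240 mm long (along y), 26 mm wide, 12 mm thick, top face 57 mm above the bench when up; it lies 145 mm in front (on the robot's side) of the pad's centre. Moves with the bar.
- bar (a joint): Downward travel of the bar's middle, m: 0 up, 0.008 fully down on its stop. Sprung: about 1.5 N starts it, about 5.5 N holds it fully down; it springs back up.
- bar_roll (a joint): Rocking of the bar about its middle, rad: 0 level. Sprung at 6 N m per rad, so a press away from the middle makes one end go down more than the other.
- collar_mid (a point): Bystander: loose steel collar 28 mm across and 18 mm high, on the station plate near its far left corner; its centre.
- sealant_mid (a point): Bystander: white bottle 40 mm across and 110 mm high standing beyond the station and bins; its centre.
- gauge_mid (a point): Bystander: steel gauge 36 mm across and 45 mm high with a slim stem, standing on the bench behind the bins; its centre.
- driver_grip (a point): Bystander: screwdriver with yellow handle lying on the bench; its handle.
There are look-alikes about, which are no part of the job. There is more than one size of the part that bears valve_mid; the job needs the larger.

How it is judged:
On the way, in this order (a step that is already met when the one before it is completed fails the run):
1. the valve's foot is lifted clear above the bin's rim (height (world z) of valve_foot above 0.065 m), for 0.05 s.
2. the valve stands upright in the middle of the pad, released and still (angle between valve_mid's own z axis and vertical below 0.06 rad and horizontal distance between valve_foot and pad below 0.018 m and z of valve_foot in the frame of pad between -0.004 and 0.004 m and linear speed of valve below 0.02 m/s and angular speed of valve below 0.15 rad/s and contact force between the fingers and valve below 0.1 N), for 0.3 s.
3. the bar is pressed down at least 6.5 mm, level within 0.018 rad, while the valve stands on the pad (value of joint bar above 0.0065 m and value of joint bar_roll between -0.018 and 0.018 rad and angle between valve_mid's own z axis and vertical below 0.06 rad and horizontal distance between valve_foot and pad below 0.018 m and z of valve_foot in the frame of pad between -0.004 and 0.004 m), for 0.04 s.
At the end, for the whole second after the job is handed in: The valve stands on the pad, foot down, released and at rest, within 0.06 rad of upright, its foot within 18 mm of the pad's centre, and the bar is up (within 1 mm) and level (within 0.01 rad) (all of step 2 and value of joint bar below 0.001 m and value of joint bar_roll between -0.01 and 0.01 rad); the robot touches nothing.
It fails at once if the bar is rocked by more than 0.04 rad (not (value of joint bar_roll between -0.04 and 0.04 rad)).
It fails at once if the valve is wrenched against the bin with more than 60 N (contact force between valve and bin above 60 N).
It fails at once if the valve is slammed on the station with more than 45 N (contact force between valve and station above 45 N).
It fails at once if the collar, bottle, gauge or screwdriver is pushed more than 25 mm from its place, or one of the first three is tipped over (distance of any of collar_mid, sealant_mid, gauge_mid, driver_grip from where it was at the start of the episode above 0.025 m or angle between any of collar_mid, sealant_mid, gauge_mid's own z axis and vertical above 0.5 rad).
It also fails if it takes over 48 s, if anything falls off the work surface, if the arm or the gripper's body presses on something with over 40 N, if the wrist force passes 120 N, or if a joint passes its speed limit or range.

## Working session

There is one attempt and no reset: what is moved stays moved. The work goes in short steps, Python scripts to look and compute and a tool call to move; the robot and the scene stay as the last step left them, time stands still between calls to the robot, and variables do not carry over. Pictures are saved under pics/ and viewed, at most 10 in all, crops included, and the job is handed in when it is done.

Besides the shell and the picture viewer there is one more tool, called after ">>>" as a command line: name --argument value ..., lists and objects as JSON in quotes. servo_tool: Moves the arm, as the interface text tells. Its arguments: {"type":"object","properties":{"motion":{"type":"array"},"hand":{"type":"number"},"grip_force":{"type":"number"}},"required":["motion"]}

```bash
mkdir -p pics; cat > h.py <<'E'
import numpy as np, cv2
from station import arm
def cam(s):
    R=cv2.Rodrigues(np.array(s["rvec"],float))[0]; return np.array(s["K"],float),R,np.array(s["tvec"],float).ravel()
def toz(s,px,z):
    K,R,t=cam(s); d=R.T@np.linalg.inv(K)@np.array([px[0],px[1],1.]); c=-R.T@t
    return c+d*(z-c[2])/d[2]
def proj(s,P):
    K,R,t=cam(s); q=(R@np.atleast_2d(P).T).T+t; q=q@K.T; return q[:,:2]/q[:,2:]
def tri(s1,p1,s2,p2):
    M=[]
    for s,p in((s1,p1),(s2,p2)):
        K,R,t=cam(s);M.append(K@np.c_[R,t])
    X=cv2.triangulatePoints(M[0],M[1],np.array(p1,float).reshape(2,1),np.array(p2,float).reshape(2,1)).ravel();return X[:3]/X[3]
def save(n,im): cv2.imwrite("pics/"+n,cv2.cvtColor(im,cv2.COLOR_RGB2BGR))
E
python3 - <<'E'
from h import *
np.set_printoptions(precision=4,suppress=True)
S={c:arm.snapshot(c) for c in("scene","top")}
for c in S:
    save(c+".png",S[c]["color"]); print(c,S[c]["K"][0][0],-cam(S[c])[1].T@cam(S[c])[2])
    for l in["valve_mid","valve_foot","bin","lip","pad","bar_mid","collar_mid","sealant_mid","gauge_mid","driver_grip"]:
        print(c,l,[(np.round(d["location"],1).tolist(),round(d["p"],2)) for d in arm.tip_of(c,l)])
print(arm.state())
E
```

```text
scene 498.90812569179036 [ 1.4678 -0.4723  0.9324]
scene valve_mid [([301.7, 325.4], 0.93), ([236.3, 242.0], 0.6)]
scene valve_foot [([248.2, 269.2], 0.98), ([313.6, 306.5], 0.83), ([228.7, 264.1], 0.5)]
scene bin [([228.3, 261.3], 0.86)]
scene lip [([234.1, 269.8], 0.7)]
scene pad [([430.5, 203.3], 0.55)]
scene bar_mid [([399.3, 167.7], 0.71)]
scene collar_mid [([461.3, 197.8], 0.53)]
scene sealant_mid [([353.3, 263.7], 0.62)]
scene gauge_mid [([315.5, 277.4], 0.68)]
scene driver_grip [([174.8, 204.4], 0.85)]
top 505.04528025393364 [ 0.361  -0.019   1.5001]
top valve_mid [([401.1, 190.6], 0.57), ([374.7, 109.6], 0.54)]
top valve_foot [([398.6, 182.0], 0.75), ([362.3, 120.0], 0.71), ([319.5, 131.2], 0.19)]
top bin [([405.6, 201.3], 0.91), ([315.9, 132.7], 0.33)]
top lip [([406.7, 176.3], 0.74)]
top pad [([209.9, 179.6], 0.69)]
top bar_mid [([208.8, 231.0], 0.82), ([429.5, 299.6], 0.19)]
top collar_mid [([176.6, 171.3], 0.51)]
top sealant_mid [([318.7, 135.7], 0.53)]
top gauge_mid [([351.5, 144.2], 0.51)]
top driver_grip [([430.4, 300.9], 0.83)]
{'t': 1.1, 'qpos': array([ 0.9267,  0.3806,  1.2974, -0.    ,  1.4636, -0.2153]), 'qvel': array([-0.0005, -0.0008, -0.0001,  0.0007, -0.0009,  0.0007]), 'joint_efforts': array([ -0.0007, -43.7796, -22.4727,   0.0713,   0.0313,  -0.    ]), 'tcp_pos': array([0.2287, 0.5002, 0.2387]), 'eef_rot': array([ 0.2128,  0.9771, -0.    ,  0.    ]), 'wrist_force': array([-0.5331,  0.0534,  0.1155]), 'ft_torque': array([ 0.0448, -0.0104, -0.0634]), 'grip_force': 0.0, 'grip_width': 0.9980246218198553}
```

View pics/scene.png

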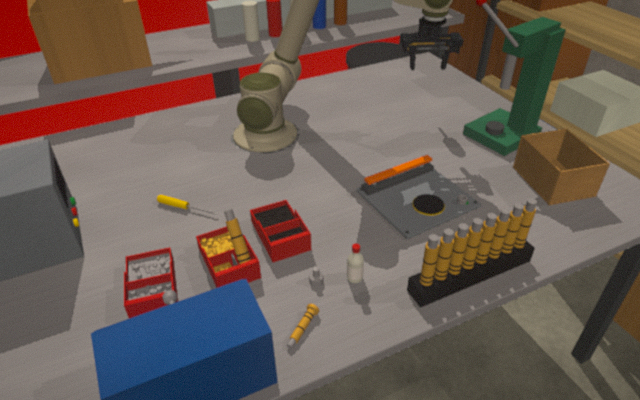

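View pics/top.png

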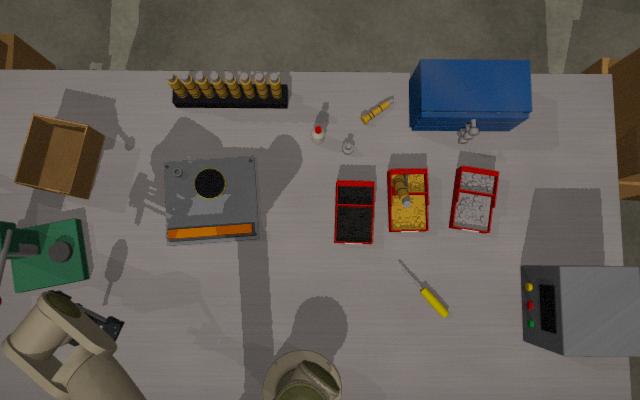

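The jammed valve is at scene (237,235) and top (402,188). It could be confused with the loose small valve at scene (303,325) / top (376,110), and with the eight rack valves at scene (430–530,240) / top (175–275,88). By the description I choose the one leaning in the ferrule bin, and I'll check that in a close crop.

```bash
python3 - <<'E'
from h import *
np.set_printoptions(precision=4,suppress=True)
S={c:arm.snapshot(c) for c in("scene","top")}
A=cv2.resize(S["scene"]["color"][195:295,180:280],None,fx=5,fy=5,interpolation=cv2.INTER_CUBIC)[:,:400]
B=cv2.resize(S["top"]["color"][155:240,385:435],None,fx=7,fy=7,interpolation=cv2.INTER_CUBIC)
A=cv2.resize(S["scene"]["color"][200:290,190:270],(400,450),interpolation=cv2.INTER_CUBIC)
B=cv2.resize(S["top"]["color"][160:240,380:440],(390,520),interpolation=cv2.INTER_CUBIC)
im=np.zeros((520,800,3),np.uint8);im[:450,:400]=A;im[:,400:790]=B;save("crop1.png",im)
for c in S:
    for l in("bin","valve_mid","bar","pad"):
        try:
            for d in arm.silhouettes(c,l):
                m=d["pixels"].astype(np.uint8); cs=max(cv2.findContours(m,0,2)[0],key=cv2.contourArea)
                r=cv2.minAreaRect(cs); print(c,l,round(d["p"],2),m.sum(),np.round(d["box"],1)); 
                if d["p"]>.4:print(np.round(cv2.boxPoints(r),1).tolist())
        except Exception as e: print(c,l,e)
s=S["top"];
print("pad",toz(s,[209.9,179.6],.018),toz(S["scene"],[430.5,203.3],.018),"bar",toz(s,[208.8,231],.057),toz(S["scene"],[399.3,167.7],.057))
for n,p,q in(("foot",[398.6,182],[248.2,269.2]),("mid",[401.1,190.6],[236.3,242]),("lip",[406.7,176.3],[234.1,269.8])): print(n,tri(s,p,S["scene"],q))
print("bin",toz(s,[405.6,201.3],0),toz(S["scene"],[228.3,261.3],0))
E
```

```text
scene bin 0.65 2292 [229.9 256.9  64.9  61.3]
[[193.6999969482422, 237.3000030517578], [242.1999969482422, 217.89999389648438], [265.3999938964844, 276.0], [217.0, 295.3999938964844]]
scene valve_mid 0.96 624 [237.2 237.2  24.2  52. ]
[[221.60000610351562, 211.8000030517578], [233.3000030517578, 207.89999389648438], [250.6999969482422, 260.1000061035156], [239.0, 264.0]]
scene valve_mid 0.9 446 [304.5 325.3  30.3  42.6]
[[285.0, 345.20001220703125], [310.0, 302.5], [320.1000061035156, 308.3999938964844], [295.1000061035156, 351.1000061035156]]
scene bar 0.97 553 [398.6 168.4  71.8  31.8]
[[363.79998779296875, 177.8000030517578], [430.0, 153.39999389648438], [433.0, 161.60000610351562], [366.79998779296875, 186.0]]
scene pad 0.95 5597 [419.2 196.7 124.8  84.3]
[[354.6000061035156, 190.0], [407.0, 134.6999969482422], [480.6000061035156, 204.39999389648438], [428.20001220703125, 259.70001220703125]]
top bin 0.58 2233 [407.4 201.8  43.   61.5]
[[387.0, 168.0], [428.0, 168.0], [428.0, 232.0], [387.0, 232.0]]
top valve_mid 0.78 320 [402.  191.8  20.   31.5]
[[389.6000061035156, 176.6000061
[... 489 characters left out ...]
648438], [168.10000610351562, 238.5]]
top pad 0.8 7530 [211.6 201.4  94.5  91.9]
[[161.10000610351562, 161.8000030517578], [254.1999969482422, 155.10000610351562], [260.29998779296875, 239.60000610351562], [167.1999969482422, 246.3000030517578]]
top pad 0.65 744 [211.3 229.8  87.8  14.4]
[[167.39999389648438, 229.3000030517578], [250.6999969482422, 223.3000030517578], [251.3000030517578, 232.60000610351562], [168.10000610351562, 238.60000610351562]]
pad [0.6049 0.2765 0.018 ] [0.6002 0.2853 0.018 ] bar [0.4498 0.2679 0.057 ] [0.4551 0.2684 0.057 ]
foot [ 0.604  -0.2776  0.0139]
mid [ 0.5665 -0.2804  0.0767]
lip [ 0.6148 -0.306   0.0353]
bin [ 0.5454 -0.3072  0.    ] [ 0.5452 -0.3048  0.    ]
```

View pics/crop1.png

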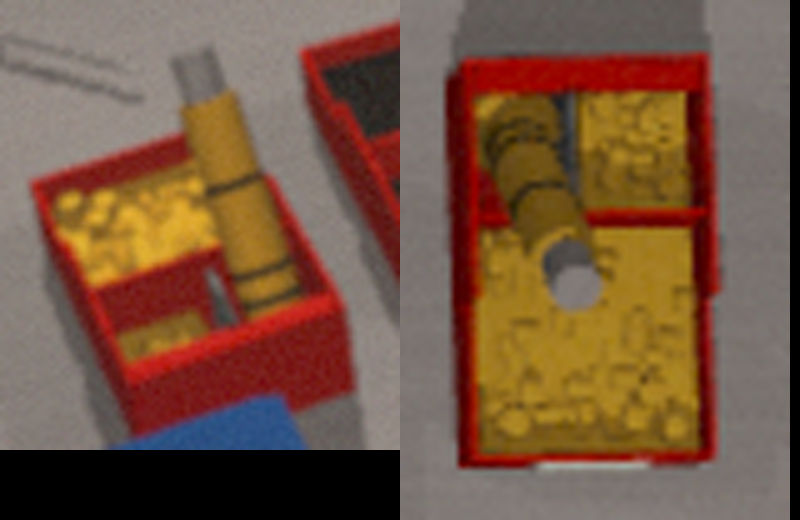

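The crop confirms a large valve leaning in the back left corner of the ferrule bin. Its head face is at top (407,204) and scene (228,210), with the grey insert beside it. Next I'll compute the axis.

```bash
cat > ax.py <<'E'
from h import *
np.set_printoptions(precision=4,suppress=True)
T=arm.snapshot("top");S=arm.snapshot("scene")
ct=lambda p:[380+(p[0]-400)/6.5-.4,160+p[1]/6.5-.4]
cs=lambda p:[190+p[0]/5-.4,200+p[1]/5-.4]
def ray(s,p):
    K,R,t=cam(s);return R.T@np.linalg.inv(K)@np.array([p[0],p[1],1.])
def pl(s,a,b): return np.cross(ray(s,a),ray(s,b))
def axis(t1,t2,s1,s2):
    d=np.cross(pl(T,t1,t2),pl(S,s1,s2));d/=np.linalg.norm(d);return d*np.sign(d[2])
h=tri(T,ct((575,288)),S,cs((193,54)));print("head",h,proj(S,h),cs((193,54)))
d=axis(ct((575,288)),ct((524,125)),cs((194,60)),cs((272,285)))
print("dir",d,np.degrees(np.arccos(d[2])),"foot",h-.16*d)
for p,z in(((460,62),.06),((710,55),.06),((460,467),.042),((715,460),.042)):print(toz(T,ct(p),z))
# midline of silhouettes as a second estimate
L=[]
for c,s in(("top",T),("scene",S)):
    m=[q for q in arm.silhouettes(c,"valve_mid") if abs(q["box"][0]-(402 if c=="top" else 237))<8][0]["pixels"]
    y,x=np.nonzero(m);v=cv2.fitLine(np.c_[x,y].astype(np.float32),2,0,.01,.01).ravel();L.append((v[2:]-15*v[:2],v[2:]+15*v[:2]))
d2=axis(*L[0],*L[1]);print("dir2",d2,np.degrees(np.arccos(d2[2])))
# pad by dark/yellow ring
for c,s in(("top",T),("scene",S)):
    u=proj(s,[.605,.277,.018])[0].astype(int);r=22
    im=s["color"][u[1]-r:u[1]+r,u[0]-r:u[0]+r].astype(int);m=(im.max(2)<45)
    n,lab,st,ce=cv2.connectedComponentsWithStats(m.astype(np.uint8));k=1+np.argmax(st[1:,4]);print(c,st[k],toz(s,ce[k]+u-r,.018))
    # bar orange
    C=s["color"].astype(int);m=(C[...,0]>140)&(C[...,1]>60)&(C[...,1]<.62*C[...,0])&(C[...,2]<60)
    q=proj(s,[.45,.268,.057])[0];yy,xx=np.nonzero(m);k=np.hypot(xx-q[0],yy-q[1])<50
    P=np.c_[xx,yy][k].astype(np.float32);b=cv2.boxPoints(cv2.minAreaRect(P));print(k.sum(),b.tolist());print(np.array([toz(s,p,.057) for p in b]))
E
python3 ax.py
```

```text
head [ 0.5211 -0.2801  0.1447] [[227.4603 210.3807]] [228.2, 210.4]
dir [-0.6723 -0.0299  0.7396] 42.29939612721559 foot [ 0.6287 -0.2753  0.0263]
[ 0.6316 -0.2485  0.06  ]
[ 0.6354 -0.36    0.06  ]
[ 0.4522 -0.2493  0.042 ]
[ 0.4559 -0.3629  0.042 ]Traceback (most recent call last):
  File "ax.py", line 18, in <module>
    m=[q for q in arm.silhouettes(c,"valve_mid") if abs(q["box"][0]-(402 if c=="top" else 237))<8][0]["pixels"]
      ~~~~~~~~~~~~~~~~~~~~~~~~~~~~~~~~~~~~~~~~~~~~~~~~~~~~~~~~~~~~~~~~~~~~~~~~~~~~~~~~~~~~~~~~~~~~^^^
IndexError: list index out of range
```

>>> servo_tool --motion '[[[12,-39,0,0,0,0.023],[12,-39,0,0,0,0.023],[12,-39,0,0,0,0.023],[12,-39,0,0,0,0.023],[12,-39,0,0,0,0.023],[12,-39,0,0,0,0.023],[12,-39,0,0,0,0.023],[12,-39,0,0,0,0.023],[12,-39,0,0,0,0.023],[12,-39,0,0,0,0.023],[12,-39,0,0,0,0.023],[12,-39,0,0,0,0.023]]]' --hand 88 --grip_force 50

```text
t: 3.0
tcp_pos: [0.3728, 0.0305, 0.239]
eef_rot: [0.076, 0.997, -0.0, 0.0]
wrist_force: [1.6, 1.3, -0.7]
grip_width: 0.997
grip_force: 0.0
```

>>> servo_tool --motion '[[[12,-39,0,0.002,-0.061,0.023],[12,-39,0,0.002,-0.061,0.023],[12,-39,0,0.002,-0.061,0.023],[12,-39,0,0.002,-0.061,0.023],[12,-39,0,0.002,-0.061,0.023],[12,-39,0,0.002,-0.061,0.023],[12,-39,0,0.002,-0.061,0.023],[12,-39,0,0.002,-0.061,0.023],[0,0,0,0.002,-0.061,0],[0,0,0,0.002,-0.061,0]]]'

```text
t: 4.0
tcp_pos: [0.4686, -0.2811, 0.2385]
eef_rot: [-0.017, 0.954, 0.027, 0.3]
wrist_force: [1.1, -0.3, 0.3]
grip_width: 0.998
grip_force: 0.0
```

```bash
sed -i 's/^    m=\[q for.*$/    L_=[q for q in arm.silhouettes(c,"valve_mid") if abs(q["box"][0]-(402 if c=="top" else 237))<8]\n    if not L_: continue\n    m=L_[0]["pixels"]/; s/^d2=axis/if len(L)==2: d2=axis/' ax.py; python3 ax.py; python3 - <<'E'
from h import *
from scipy.spatial.transform import Rotation as R
s=arm.state();print(s["t"],s["tcp_pos"],s["qpos"]);print(R.from_quat(s["eef_rot"]).as_matrix().round(3))
E
```

```text
head [ 0.5211 -0.2801  0.1447] [[227.4603 210.3807]] [228.2, 210.4]
dir [-0.6723 -0.0299  0.7396] 42.29939612721559 foot [ 0.6287 -0.2753  0.0263]
[ 0.6316 -0.2485  0.06  ]
[ 0.6354 -0.36    0.06  ]
[ 0.4522 -0.2493  0.042 ]
[ 0.4559 -0.3629  0.042 ]
dir2 [-0.6195 -0.0322  0.7843] 38.34342289116269
top [  8  12  29  29 651] [0.5943 0.2788 0.018 ]
733 [[167.45062255859375, 229.63804626464844], [250.58465576171875, 223.4340057373047], [251.2359619140625, 232.16151428222656], [168.1019287109375, 238.3655548095703]]
[[0.4531 0.386  0.057 ]
 [0.4721 0.1489 0.057 ]
 [0.4471 0.1466 0.057 ]
 [0.4282 0.3832 0.057 ]]
scene [  8  13  28  17 140] [0.607  0.2809 0.018 ]
474 [[364.5890197753906, 177.9041290283203], [429.0273742675781, 153.73973083496094], [431.5753479003906, 160.5342559814453], [367.1369934082031, 184.6986541748047]]
[[0.4533 0.1489 0.057 ]
 [0.4327 0.3929 0.057 ]
 [0.4673 0.3779 0.057 ]
 [0.4854 0.1391 0.057 ]]
4.2 [ 0.46855263 -0.27990501  0.2388975 ] [-1.00547162  0.23317414  1.65882675  0.63249784  1.04966992 -2.88349865]
[[-0.822 -0.052  0.568]
 [-0.02   0.998  0.062]
 [-0.57   0.04  -0.821]]
```

>>> servo_tool --motion '[[[0,0,0,0.085,0.0093,-0.1228],[0,0,0,0.085,0.0093,-0.1228],[0,0,0,0.085,0.0093,-0.1228],[0,0,0,0.085,0.0093,-0.1228],[0,0,0,0.085,0.0093,-0.1228],[0,0,0,0.085,0.0093,-0.1228],[0,0,0,0.085,0.0093,-0.1228],[0,0,0,0.085,0.0093,-0.1228],[0,0,0,0.085,0.0093,-0.1228],[0,0,0,0.085,0.0093,-0.1228],[0,0,0,0.085,0.0093,-0.1228]]]'

```text
t: 5.3
tcp_pos: [0.4691, -0.2795, 0.2392]
eef_rot: [0.688, 0.661, 0.237, 0.183]
wrist_force: [1.0, 0.6, 0.4]
grip_width: 1.001
grip_force: 0.0
```

>>> servo_tool --motion '[[[0,0,0,0.085,0.0093,-0.1228],[0,0,0,0.085,0.0093,-0.1228],[0,0,0,0.085,0.0093,-0.1228],[0,0,0,0.085,0.0093,-0.1228],[0,0,0,0.085,0.0093,-0.1228],[0,0,0,0.085,0.0093,-0.1228],[0,0,0,0.085,0.0093,-0.1228],[0,0,0,0.085,0.0093,-0.1228],[0,0,0,0.085,0.0093,-0.1228],[0,0,0,0.085,0.0093,-0.1228]]]'

```text
t: 6.3
tcp_pos: [0.4691, -0.2795, 0.2393]
eef_rot: [0.954, 0.016, 0.297, -0.027]
wrist_force: [0.1, -0.1, -0.2]
grip_width: 0.994
grip_force: 0.0
```

```bash
cat > ori.py <<'E'
from h import *
from scipy.spatial.transform import Rotation as R
np.set_printoptions(precision=4,suppress=True)
def need(z,y):
    z=np.array(z,float);z/=np.linalg.norm(z);y=np.array(y,float);y-=z*(z@y);y/=np.linalg.norm(y)
    s=arm.state();C=R.from_quat(s["eef_rot"]);T=R.from_matrix(np.c_[np.cross(y,z),y,z])
    print(s["t"],s["tcp_pos"],s["qpos"],"\n",C.as_matrix(),"\nturn",(T*C.inv()).as_rotvec(),"F",s["wrist_force"],s["grip_width"])
E
python3 -c "
from ori import *
need([.574,.02,-.819],[.03,-1,0])
t=arm.snapshot('top');s=arm.snapshot('scene')
# station outline / pad check
for P in ([.6,.279,.018],[.605,.2775,.018]):print(proj(t,P),proj(s,P))
a=cv2.resize(t['color'][150:250,155:265],(440,400),interpolation=cv2.INTER_CUBIC);b=cv2.resize(s['color'][140:240,365:455],(360,400),interpolation=cv2.INTER_CUBIC)
save('pad.png',np.hstack([a,b]))"
```

```text
6.3 [ 0.4691 -0.2795  0.2393] [-1.0031  0.2329  1.6573  0.6299  1.0494  0.2676] 
 [[ 0.8226  0.0474  0.5666]
 [ 0.0152 -0.998   0.0614]
 [ 0.5684 -0.0419 -0.8217]] 
turn [-0.0394 -0.008  -0.016 ] F [ 0.0745 -0.1243 -0.1714] 0.9944205490237216
[[209.0004 181.2139]] [[428.6535 203.8885]]
[[209.5518 179.5513]] [[429.2415 205.027 ]]
```

View pics/pad.png

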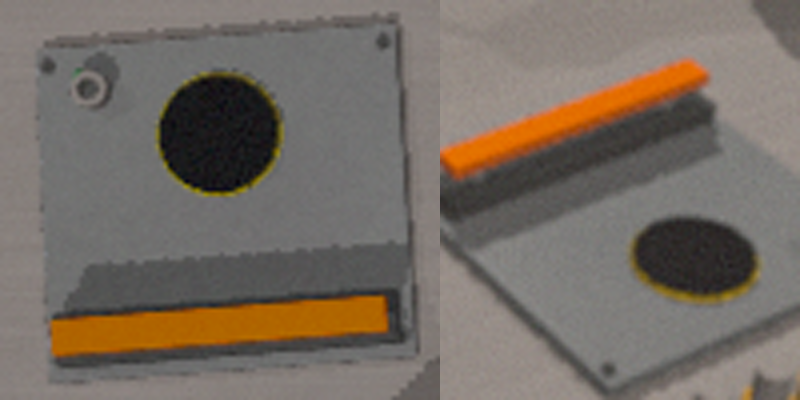

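The pad centre is at top (209.4,182.8), giving about (0.596,0.278). That agrees with the bar middle (0.451,0.266) plus 145 mm. Now the approach along the valve axis.

>>> servo_tool --motion '[[[13,0,-26,-0.013,-0.003,-0.005],[13,0,-26,-0.013,-0.003,-0.005],[14,0,-26,-0.013,-0.002,-0.006],[8,0,-12,0,0,0],[8,0,-12,0,0,0],[9,0,-12,0,0,0],[9,0,-12,0,0,0],[9,0,-13,0,0,0],[0,0,0,0,0,0],[0,0,0,0,0,0]]]'

```text
t: 7.4
tcp_pos: [0.5518, -0.2798, 0.0998]
eef_rot: [0.953, 0.016, 0.301, -0.006]
wrist_force: [-0.3, -0.3, -0.8]
grip_width: 0.999
grip_force: 0.0
```

```bash
python3 -c "
from ori import *
need([.574,.02,-.819],[.03,-1,0])
t=arm.snapshot('top');s=arm.snapshot('scene')
b=cv2.resize(s['color'][170:290,180:300],(480,480),interpolation=cv2.INTER_CUBIC);a=cv2.resize(t['color'][150:250,370:440],(320,457),interpolation=cv2.INTER_CUBIC)
im=np.zeros((480,800,3),np.uint8);im[:,:480]=b;im[:457,480:]=a;save('grasp.png',im)"
```

```text
7.4 [ 0.5518 -0.2798  0.0998] [-0.848   0.5158  1.6985  0.7953  0.6722  0.115 ] 
 [[ 0.8178  0.0343  0.5745]
 [ 0.0273 -0.9994  0.0208]
 [ 0.5749 -0.0014 -0.8182]] 
turn [ 0.0009  0.0009 -0.0027] F [-0.2717 -0.3137 -0.8049] 0.9991087625514485
```

View pics/grasp.png

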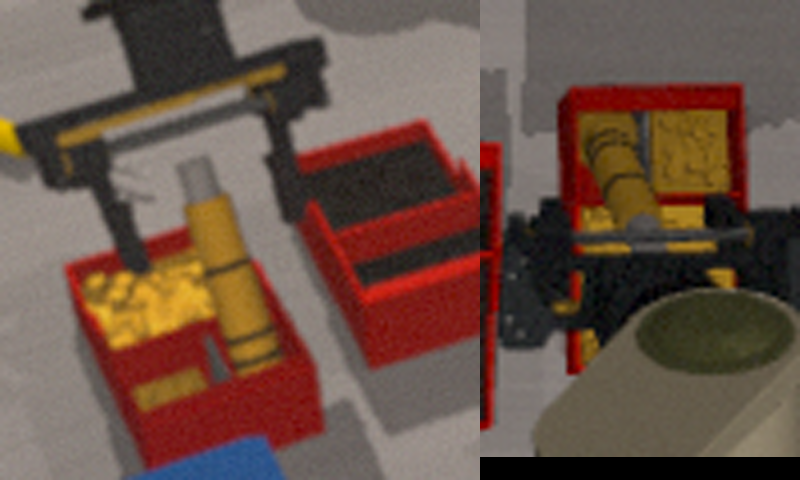

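The fingers straddle the barrel: in the scene crop the tip midpoint is about (216,230) and the barrel axis about (218,235). The head is clear of the gripper body. I'll close gently.

>>> servo_tool --motion '[[[0,0,0,0,0,0],[0,0,0,0,0,0],[0,0,0,0,0,0],[0,0,0,0,0,0],[0,0,0,0,0,0],[0,0,0,0,0,0],[0,0,0,0,0,0],[0,0,0,0,0,0]]]' --hand 20 --grip_force 6

```text
t: 8.3
tcp_pos: [0.5517, -0.2798, 0.0997]
eef_rot: [0.953, 0.016, 0.301, -0.006]
wrist_force: [-0.2, 0.3, -0.0]
grip_width: 0.343
grip_force: 6.0
```

>>> servo_tool --motion '[[[0,0,0,0,0,0],[0,0,0,0,0,0],[0,0,0,0,0,0],[-1.1,0,1.6,0,0,0],[-1.1,0,1.6,0,0,0],[-1.2,-0.1,1.7,0,0,0],[-1.2,0,1.7,0,0,0]]]' --grip_force 50

```text
t: 9.0
tcp_pos: [0.5472, -0.2795, 0.1047]
eef_rot: [0.954, 0.016, 0.301, -0.007]
wrist_force: [13.5, -1.7, -17.5]
grip_width: 0.325
grip_force: 49.9
```

>>> servo_tool --motion '[[[-1.1,0,1.6,0,0,0],[-1.1,0,1.6,0,0,0],[-1.2,-0.1,1.7,0,0,0],[-1.2,0,1.7,0,0,0]]]'

```text
t: 9.4
tcp_pos: [0.5425, -0.2795, 0.1112]
eef_rot: [0.954, 0.016, 0.3, -0.007]
wrist_force: [13.8, -1.4, -17.9]
grip_width: 0.325
grip_force: 49.9
```

>>> servo_tool --motion '[[[-1.7,0,2.4,0,0,0],[-1.7,-0.1,2.5,0,0,0],[-1.7,0,2.4,0,0,0],[-1.7,-0.1,2.5,0,0,0],[-1.7,0,2.4,0,0,0],[-1.7,-0.1,2.5,0,0,0]]]'

```text
t: 10.0
tcp_pos: [0.5322, -0.2798, 0.1258]
eef_rot: [0.954, 0.016, 0.3, -0.007]
wrist_force: [12.7, -1.6, -17.7]
grip_width: 0.329
grip_force: 49.9
```

```bash
python3 -c "
from ori import *
need([.574,.02,-.819],[.03,-1,0])
s=arm.snapshot('scene')
b=cv2.resize(s['color'][170:290,180:300],(480,480),interpolation=cv2.INTER_CUBIC);save('draw.png',b)"
```

```text
10.0 [ 0.5322 -0.2798  0.1258] [-0.879   0.4537  1.713   0.7559  0.7258  0.1429] 
 [[ 0.8191  0.0339  0.5726]
 [ 0.0257 -0.9994  0.0224]
 [ 0.573  -0.0037 -0.8195]] 
turn [-0.0014 -0.0014 -0.0023] F [ 12.7428  -1.6143 -17.6706] 0.32855609952497417
```

View pics/draw.png

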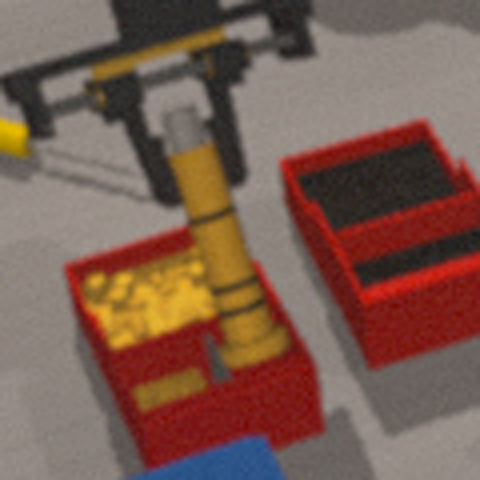

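The valve is coming out and the flange now shows at scene crop (255,345). I'll keep drawing along the axis.

>>> servo_tool --motion '[[[-1.7,0,2.4,0,0,0],[-1.7,-0.1,2.5,0,0,0],[-1.7,0,2.4,0,0,0],[-1.7,-0.1,2.5,0,0,0],[-1.7,0,2.4,0,0,0],[-1.7,-0.1,2.5,0,0,0],[-1.7,0,2.4,0,0,0]]]'

```text
t: 10.75
tcp_pos: [0.5207, -0.2804, 0.1444]
eef_rot: [0.953, 0.016, 0.301, -0.006]
wrist_force: [5.0, -0.1, -4.8]
grip_width: 0.326
grip_force: 50.0
```

>>> servo_tool --motion '[[[2,0,3,0,0,0],[1,0,5,0,0,0],[0,0,8,0,0,0],[0,0,12,0,0,0],[0,0,16,0,0,0],[0,0,20,0,0,0],[0,0,20,0,0,0],[0,0,20,0,0,0]]]'

```text
t: 11.55
tcp_pos: [0.5229, -0.2804, 0.2502]
eef_rot: [0.953, 0.016, 0.301, -0.006]
wrist_force: [0.1, 0.1, -4.1]
grip_width: 0.331
grip_force: 50.0
```

>>> servo_tool --motion '[[[3,20,0,0,0.04,0],[5,35,0,-0.001,0.05,0],[5,40,0,-0.001,0.05,0],[5,40,0,-0.001,0.05,0],[5,40,0,-0.001,0.05,0],[6,40,0,-0.001,0.05,0],[6,40,0,-0.002,0.05,0],[6,40,0,-0.002,0.05,0],[6,40,0,-0.002,0.05,0],[6,40,0,-0.002,0.05,0],[6,40,0,-0.002,0.05,0],[6,40,0,-0.002,0.05,0]]]'

```text
t: 12.75
tcp_pos: [0.5881, 0.176, 0.2498]
eef_rot: [1.0, 0.015, 0.011, -0.002]
wrist_force: [1.0, -0.7, -4.5]
grip_width: 0.325
grip_force: 50.0
```

>>> servo_tool --motion '[[[4,40,0,0,0.02,0],[2,35,0,0,0,0],[1,18,0,0,0,0],[1,10,0,0,0,0],[0,0,-20,0,0,0],[0,0,-20,0,0,0],[0,0,0,0,0,0],[0,0,0,0,0,0]]]'

```text
t: 13.55
tcp_pos: [0.5967, 0.2765, 0.2096]
eef_rot: [1.0, 0.015, 0.001, -0.002]
wrist_force: [0.5, -0.5, -4.4]
grip_width: 0.323
grip_force: 50.0
```

```bash
python3 -c "
from ori import *
need([0,0,-1],[.03,-1,0])
p=arm.state()['tcp_pos']
t=arm.snapshot('top');s=arm.snapshot('scene')
for c,S in(('scene',s),('top',t)):
  u=proj(S,p+[0,0,-.06])[0];print(c,'axis proj',proj(S,np.array([p+[0,0,k] for k in(-.1,0,.04)])).tolist())
  for l in('valve_foot','valve_mid'):
    for d in arm.tip_of(c,l):
      if np.hypot(*(np.array(d['location'])-u))<60:print(c,l,d)
  if c=='scene':u0=u.astype(int)
save('over.png',cv2.resize(s['color'][u0[1]-60:u0[1]+60,u0[0]-50:u0[0]+50],(500,600),interpolation=cv2.INTER_CUBIC));print(u0)"
```

```text
13.55 [0.5967 0.2765 0.2096] [0.253  0.5913 1.0176 0.0034 1.5291 1.7941] 
 [[ 0.9996  0.0296  0.0026]
 [ 0.0295 -0.9996  0.0042]
 [ 0.0028 -0.0041 -1.    ]] 
turn [-0.0042  0.0026  0.0004] F [ 0.5168 -0.45   -4.4065] 0.32306652167019956
scene axis proj [[431.33516590847285, 177.86894466385812], [436.17472989324324, 147.36597627230043], [438.2422472284094, 134.3347577323595]]
scene valve_foot {'location': [434.9, 178.6], 'p': 0.58}
scene valve_mid {'location': [439.2, 155.8], 'p': 0.75}
top axis proj [[203.38108288052382, 177.1063532621574], [195.34805987273683, 170.5924949152064], [191.78203858074218, 167.70086152442101]]
[433 166]
```

View pics/over.png

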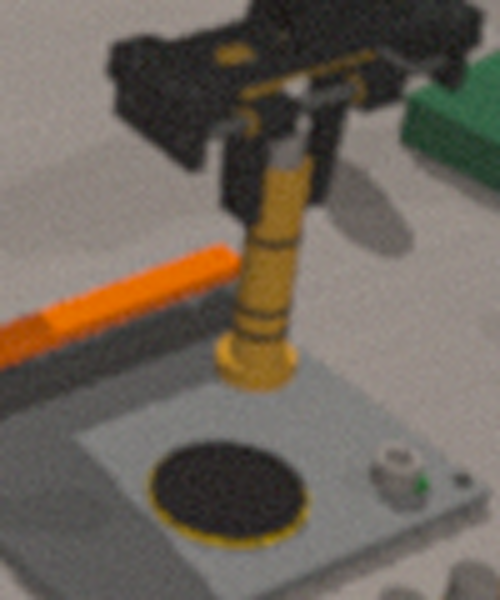

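The valve hangs close to upright in the fingers, with its foot at about scene (434,181). I'll lower it to just above the pad and measure there.

>>> servo_tool --motion '[[[0,0,-12,-0.004,0.003,0],[0,0,-14,0,0,0],[0,0,-14,0,0,0],[0,0,-13,0,0,0],[0,0,-12,0,0,0],[0,0,0,0,0,0],[0,0,0,0,0,0]]]'

```text
t: 14.55
tcp_pos: [0.5965, 0.2774, 0.1438]
eef_rot: [1.0, 0.015, -0.0, -0.0]
wrist_force: [-0.0, -0.3, -4.5]
grip_width: 0.33
grip_force: 50.0
```

```bash
python3 -c "
from ori import *
need([0,0,-1],[.03,-1,0])
p=arm.state()['tcp_pos']
t=arm.snapshot('top');s=arm.snapshot('scene')
print(proj(s,np.array([p+[0,0,k] for k in(-.107,0,.053)])).tolist(),proj(s,[.596,.278,.018]))
for c,S in(('scene',s),('top',t)):
  u=proj(S,p+[0,0,-.06])[0]
  for l in('valve_foot','valve_mid','pad'):
    for d in arm.tip_of(c,l):
      if np.hypot(*(np.array(d['location'])-u))<60:print(c,l,d)
b=cv2.resize(s['color'][140:230,385:475],(500,500),interpolation=cv2.INTER_CUBIC);a=cv2.resize(t['color'][150:230,180:228],(300,500),interpolation=cv2.INTER_CUBIC)
save('low.png',np.hstack([b,a]))"
```

```text
14.55 [0.5965 0.2774 0.1438] [0.2556 0.6424 1.1148 0.0005 1.385  1.7953] 
 [[ 0.9995  0.031  -0.0007]
 [ 0.031  -0.9995  0.0004]
 [-0.0007 -0.0004 -1.    ]] 
turn [-0.0004 -0.0007 -0.001 ] F [-0.0407 -0.3451 -4.5144] 0.3304755444851374
[[428.3056000900129, 198.26469059650628], [433.1750455268246, 167.63769395150237], [435.7697850128237, 151.31774980928222]] [[427.5531 203.1983]]
scene valve_foot {'location': [431.9, 195.9], 'p': 0.97}
scene valve_foot {'location': [403.6, 167.0], 'p': 0.33}
scene valve_foot {'location': [430.2, 203.1], 'p': 0.2}
scene valve_mid {'location': [432.6, 176.7], 'p': 0.71}
scene pad {'location': [431.2, 203.1], 'p': 0.96}
top pad {'location': [207.2, 181.1], 'p': 0.83}
```

View pics/low.png

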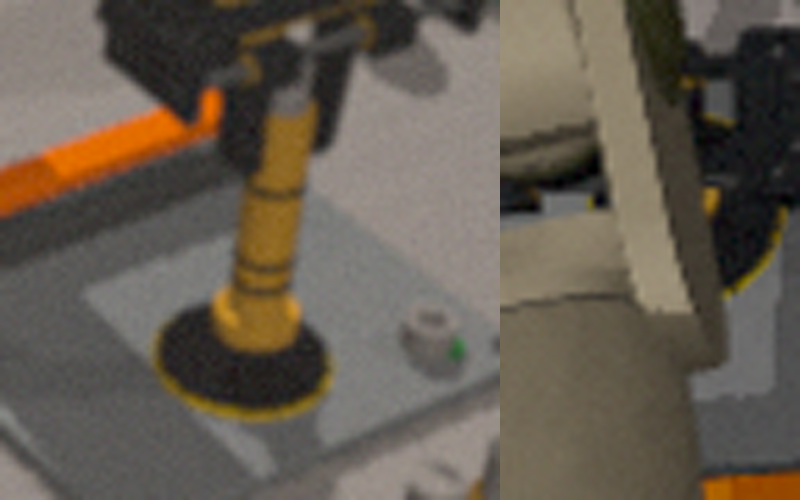

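The flange underside centre is at about scene (431,198.5) and the pad centre at about (428.3,204). That puts the foot roughly 20 mm up and 5–8 mm too far in x. I'll shift x by −6 and lower gently.

>>> servo_tool --motion '[[[-3,0,-4,0,0,0],[-3,0,-4,0,0,0],[0,0,-2,0,0,0],[0,0,-1,0,0,0],[0,0,-1,0,0,0],[0,0,-1,0,0,0],[0,0,-1,0,0,0],[0,0,0,0,0,0]]]'

```text
t: 15.75
tcp_pos: [0.5904, 0.2774, 0.1296]
eef_rot: [1.0, 0.015, -0.001, -0.0]
wrist_force: [0.2, -0.7, -3.9]
grip_width: 0.329
grip_force: 50.0
```

>>> servo_tool --motion '[[[0,0,-0.7,0,0,0],[0,0,-0.7,0,0,0],[0,0,-0.6,0,0,0],[0,0,0,0,0,0]]]'

```text
t: 16.15
tcp_pos: [0.5903, 0.2774, 0.1277]
eef_rot: [1.0, 0.015, -0.001, -0.0]
wrist_force: [-0.9, 0.0, -4.5]
grip_width: 0.33
grip_force: 50.0
```

>>> servo_tool --motion '[[[0,0,-0.7,0,0,0],[0,0,-0.7,0,0,0],[0,0,-0.6,0,0,0],[0,0,0,0,0,0]]]'

```text
t: 16.55
tcp_pos: [0.5903, 0.2774, 0.1256]
eef_rot: [1.0, 0.015, -0.001, -0.0]
wrist_force: [-0.3, -0.6, -4.5]
grip_width: 0.327
grip_force: 50.0
```

>>> servo_tool --motion '[[[0,0,-0.7,0,0,0],[0,0,-0.7,0,0,0],[0,0,-0.6,0,0,0],[0,0,0,0,0,0]]]'

```text
t: 16.95
tcp_pos: [0.5903, 0.2774, 0.1236]
eef_rot: [1.0, 0.015, -0.001, -0.0]
wrist_force: [-0.5, 0.1, -4.9]
grip_width: 0.326
grip_force: 50.0
```

>>> servo_tool --motion '[[[0,0,-0.7,0,0,0],[0,0,-0.7,0,0,0],[0,0,-0.6,0,0,0],[0,0,0,0,0,0]]]'

```text
t: 17.35
tcp_pos: [0.5906, 0.2775, 0.1221]
eef_rot: [1.0, 0.015, -0.0, -0.0]
wrist_force: [-0.0, 0.0, -1.3]
grip_width: 0.327
grip_force: 50.0
```

>>> servo_tool --motion '[[[0,0,-0.5,0,0,0],[0,0,-0.5,0,0,0],[0,0,0,0,0,0]]]'

```text
t: 17.65
tcp_pos: [0.591, 0.2776, 0.122]
eef_rot: [1.0, 0.016, 0.001, -0.0]
wrist_force: [-0.4, -0.2, 5.3]
grip_width: 0.326
grip_force: 49.9
```

>>> servo_tool --motion '[[[0,0,0,0,0,0],[0,0,0,0,0,0],[0,0,0,0,0,0]]]' --grip_force 3

```text
t: 17.95
tcp_pos: [0.5909, 0.2778, 0.1216]
eef_rot: [1.0, 0.015, 0.001, -0.001]
wrist_force: [0.8, 1.9, 4.6]
grip_width: 0.34
grip_force: 3.0
```

>>> servo_tool --motion '[[[0,0,0,0,0,0],[0,0,0,0,0,0],[0,0,0,0,0,0],[0,0,0,0,0,0],[0,0,0,0,0,0]]]' --hand 60

```text
t: 18.45
tcp_pos: [0.5903, 0.2773, 0.1206]
eef_rot: [1.0, 0.015, -0.001, -0.0]
wrist_force: [0.6, 0.3, -0.2]
grip_width: 0.679
grip_force: 0.0
```

>>> servo_tool --motion '[[[0,0,8,0,0,0],[0,0,12,0,0,0],[0,0,20,0,0,0],[0,0,25,0,0,0],[0,0,25,0,0,0],[-25,0,20,0,0,0],[-40,-2,0,0,0,0],[-40,-4,0,0,0,0],[-34,-4,0,0,0,0]]]'

```text
t: 19.35
tcp_pos: [0.4495, 0.2672, 0.232]
eef_rot: [1.0, 0.016, 0.0, -0.0]
wrist_force: [-0.1, 0.2, 0.1]
grip_width: 0.679
grip_force: 0.0
```

```bash
python3 -c "
from ori import *
need([0,0,-1],[.03,-1,0])
t=arm.snapshot('top');s=arm.snapshot('scene')
for c,S in(('scene',s),('top',t)):
  u=proj(S,[.596,.278,.05])[0];print(u)
  for l in('valve_foot','valve_mid'):
    for d in arm.tip_of(c,l):
      if np.hypot(*(np.array(d['location'])-u))<50:print(c,l,d,toz(S,d['location'],.018 if 'foot' in l else .098))
b=cv2.resize(s['color'][130:220,385:475],(500,500),interpolation=cv2.INTER_CUBIC);a=cv2.resize(t['color'][150:230,180:228],(300,500),interpolation=cv2.INTER_CUBIC)
save('stood.png',np.hstack([b,a]))"
```

```text
19.35 [0.4495 0.2672 0.232 ] [0.3094 0.338  1.3841 0.0007 1.4186 1.8489] 
 [[ 0.9995  0.0312  0.0006]
 [ 0.0312 -0.9995  0.0009]
 [ 0.0007 -0.0009 -1.    ]] 
turn [-0.0009  0.0006 -0.0012] F [-0.0976  0.247   0.1318] 0.6787751140138536
[428.9377 194.4927]
scene valve_foot {'location': [429.4, 201.5], 'p': 0.59} [0.592  0.2873 0.018 ]
scene valve_mid {'location': [431.3, 182.1], 'p': 0.74} [0.6006 0.2754 0.098 ]
scene valve_mid {'location': [401.2, 166.1], 'p': 0.65} [0.4982 0.243  0.098 ]
[207.1376 180.8082]
top valve_foot {'location': [206.1, 184.0], 'p': 0.6} [0.5916 0.2874 0.018 ]
top valve_mid {'location': [200.1, 179.0], 'p': 0.66} [0.5932 0.288  0.098 ]
```

View pics/stood.png

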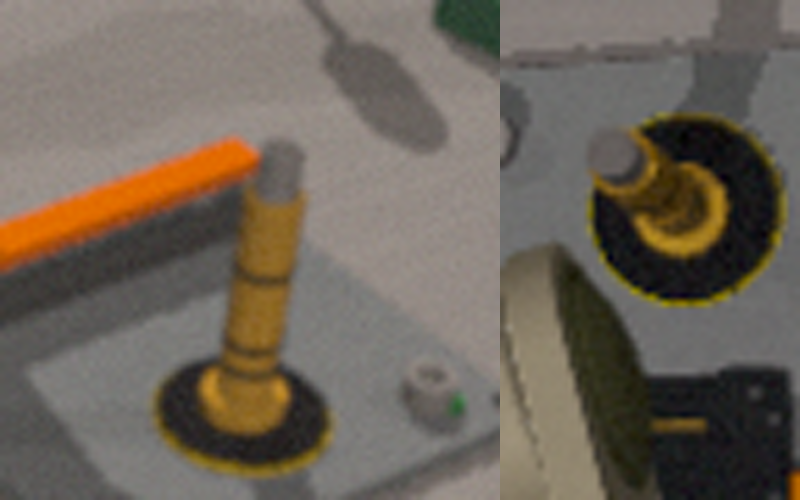

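The valve stands upright and centred: in the top crop the flange is at (681,209) and the pad at (686,210). Next I press the bar with the fingers shut.

>>> servo_tool --motion '[[[0,0,-20,0,0,0],[0,0,-25,0,0,0],[0,0,-30,0,0,0],[0,0,-30,0,0,0],[0,0,-25,0,0,0],[0,0,-20,0,0,0],[0,0,-10,0,0,0],[0,0,-5,0,0,0],[0,0,0,0,0,0],[0,0,0,0,0,0]]]' --hand 0 --grip_force 10

```text
t: 20.65
tcp_pos: [0.452, 0.2675, 0.0665]
eef_rot: [1.0, 0.015, 0.0, -0.0]
wrist_force: [0.4, -0.4, -0.0]
grip_width: -0.0
grip_force: 0.0
```

>>> servo_tool --motion '[[[1,-0.5,-2,0,0,0],[0,0,-2,0,0,0],[0,0,-2,0,0,0],[0,0,-2,0,0,0],[0,0,0,0,0,0]]]'

```text
t: 21.15
tcp_pos: [0.4523, 0.2669, 0.0576]
eef_rot: [1.0, 0.015, -0.001, -0.0]
wrist_force: [-0.0, -0.1, 0.2]
grip_width: 0.007
grip_force: 0.0
```

>>> servo_tool --motion '[[[0,0,-1.5,0,0,0],[0,0,-1.5,0,0,0],[0,0,-1.5,0,0,0],[0,0,0,0,0,0]]]'

```text
t: 21.55
tcp_pos: [0.4524, 0.2669, 0.0533]
eef_rot: [1.0, 0.016, -0.0, -0.0]
wrist_force: [-0.2, -0.4, 3.3]
grip_width: 0.008
grip_force: 1.8
```

>>> servo_tool --motion '[[[0,0,-1.5,0,0,0],[0,0,-1.5,0,0,0],[0,0,-1.3,0,0,0],[0,0,0,0,0,0],[0,0,0,0,0,0]]]'

```text
t: 22.05
tcp_pos: [0.4525, 0.2669, 0.0494]
eef_rot: [1.0, 0.015, -0.0, -0.0]
wrist_force: [-2.1, -0.8, 9.2]
grip_width: -0.001
grip_force: 4.4
```

>>> servo_tool --motion '[[[0,0,-0.3,0,0,0],[0,0,0,0,0,0],[0,0,2,0,0,0],[0,0,3,0,0,0],[0,0,4,0,0,0],[0,0,10,0,0,0],[0,0,20,0,0,0],[0,0,30,0,0,0],[0,0,30,0,0,0],[0,0,30,0,0,0],[0,0,0,0,0,0],[0,0,0,0,0,0]]]'

```text
t: 23.25
tcp_pos: [0.4522, 0.2668, 0.1778]
eef_rot: [1.0, 0.015, -0.0, -0.0]
wrist_force: [0.1, 0.4, -0.8]
grip_width: 0.002
grip_force: 0.0
```

```bash
python3 -c "
from h import *
s=arm.snapshot('scene');st=arm.state();print(st['t'],st['tcp_pos'],st['wrist_force'])
print([d for d in arm.tip_of('scene','valve_mid')][:2])
save('end.png',cv2.resize(s['color'][130:230,350:480],(650,500),interpolation=cv2.INTER_CUBIC))"
```

```text
23.3 [0.45186742 0.26674162 0.1770173 ] [-0.10025223  0.61847639 -0.91528429]
[{'location': [433.4, 181.6], 'p': 0.86}, {'location': [303.4, 327.6], 'p': 0.68}]
```

View pics/end.png

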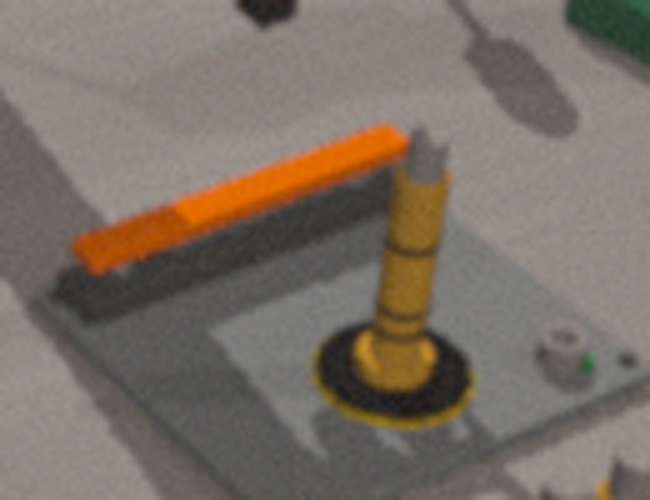

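The valve stands centred on the pad at crop (400,360). The bar is up and level, from (90,255) to (395,140), and the arm is clear, so I'm handing in.

```bash
python3 -c "
from station import arm
print(arm.job_done())"
```

```text
the job is handed in; nothing more can be done
None
```

The job is handed in at about 23 s of the 48 s: the valve stands upright and released in the middle of the pad, and the bar was pressed to its stop at its middle and is back up and level. No verdict was returned; I judged the result from the last pictures and the force readings, and bar level during the press was not measured.

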